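Set the coffee grinder and close its hopper

TASK

Get the coffee grinder on the counter ready: turn its adjustment ring clockwise until the burrs touch and it will go no further, then back it off exactly four clicks. Then close the bean hopper with whichever of the two look-alike lids on the tray really fits, seated fully home, leave the other lid lying flat on the tray or counter, and do not knock the kettle, mug or canister about.

Things in the scene. Friction and masses are not known exactly. Their poses are not given: they have to be found in the camera images.
- dial (a joint): Angle of the grinder's adjustment ring, rad. 0 = burrs touching (hard stop); grows when turned counter-clockwise as seen looking onto the ring (coarser), up to 2.75. Spring clicks every 0.25 rad (four clicks = 1.0); passing one takes about 0.15 N m, and the ring, let go, springs into the nearest. Starts 5 to 9 clicks from touching.
- dial_grip (a point): Point on the adjustment ring's axis, 27 mm out from the sloping dial face. The ring: ribbed steel cylinder, 60 mm diameter, from 6 to 48 mm out from the face, over a dark skirt 74 mm wide, 6 mm high. z axis = ring axis, outward, leaning 35 degrees from vertical to the grinder's front. The frame turns with the ring; its white pointer lies along -x.
- dial_plate: Fixed round plate of the sloping dial face (face 122 mm up the slope, 130 mm wide). Origin at its centre, on the ring's axis; z = outward along that axis (35 degrees from vertical, to the front), y level, x up the slope. Ticks every 0.25 rad; the long tick at -x (front, low side) is where the ring's white pointer stands when the burrs touch.
- hopper_rim (a point): Centre of the open mouth of the grinder's bean hopper, at its rim, 225 mm above the counter. Upright round cup, 83 mm outside, 72 mm inside; z up, x to the grinder's back; its axis is 110 mm behind the centre of the dial face. Grinder: heavy, does not move; black housing 215 mm deep, 130 mm wide, 160 mm high below the hopper.
- lid_a_mid (a point): Centre of one lid, 26 mm above its underside, z up. Both lids look alike from above: plug below, 12 mm deep; grey disc 88 mm wide, 6 mm thick; black knob on top 24 mm wide, 34 mm high; 0.09 kg. The plugs' widths differ: one enters the hopper with 2 mm to spare all round, this point then 14 mm above the rim; the other will not enter and stays 12 mm too high. Found by trying.
- lid_b_mid (a point): Centre (half-way up) of the other of the two look-alike lids; outwardly the same (see lid_a_mid).
- tray: Wooden tray, 200 mm (x) by 290 mm (y), rim 16 mm high, floor 6 mm thick, fixed to the counter; origin at the centre of its underside. The lids start on it with their plugs down, one towards each end (some 140 mm apart along y).
- kettle: Bystander: white kettle standing on the counter, body 156 mm in diameter at the foot, 204 mm high, handle reaching 120 mm from the axis. Origin at the centre of its underside.
- mug: Bystander: white mug, 78 mm in diameter, 88 mm high, beside the grinder. Origin at the centre of its underside.
- canister: Bystander: steel canister with a wooden cap, 86 mm in diameter, 130 mm high, on the other side of the grinder. Origin at the centre of its underside.
Things that resemble listed ones, but are neither listed nor needed, are in the scene too. Leave any purple or yellow look-alike of the part that bears lid_b_mid alone.

How it is judged:
By the outcome, as a careful person would: the job done as asked, in the order asked, and still so for the second after the job is handed in, with the robot touching nothing.
It also fails if it takes over 72 s, if anything falls off the work surface, if the arm or the gripper's body presses on something with over 40 N, if the wrist force passes 120 N, or if a joint passes its speed limit or range.

ROBOT

A 6-joint arm with a two-finger parallel gripper is mounted at the origin on the work surface. World frame = base frame: x ahead of the robot, y to its left, z up, the work surface at z = 0. Lengths are in mm, angles in rad, forces in N, time in s.
With the tool pointing down it reaches from about 250 to 725 mm from the base axis. Payload 4 kg.
Tool frame: the origin (TCP) lies between the finger pads; the fingertips stand 19 mm ahead of it and the grasp point (between the pads) is the TCP (ctrl.tips_ahead is the distance from the TCP to the fingertips, in mm); z points along the fingers, y is the direction in which the jaws open and shut (so a half turn about z gives the same grasp; the last joint's range is limited). The gripper opens to 85 mm and grips with 20 to 120 N. Pads are 22 mm wide; open, the fingers measure 114 mm over their backs; the gripper's body (76 mm by 85 mm) begins 54 mm behind the grasp point. The pads swing forward as they close: fully open they stand 13 mm farther back than shut.
Start: joints at [-1.197, 0.241, 0.005, 1.335, 0, 1.571], TCP at [182.576, -465.473, 250.306] pointing down, gripper open.
Joint ranges: [-2.72, 2.72], [-1.05, 1.87], [-1.09, 1.28], [-1.99, 2.15], [-1.42, 1.44], [-3.14, 3.14]. Speed limits (rad/s): [2.79, 2.79, 3.14, 3.14, 3.14, 3.14].

INTERFACE

Orientations are given as a unit quaternion [x, y, z, w].
In Python, from cell import ctrl, hand, kin, eyes gives the robot as it stands. The module is installed in compiled form; this text tells all that it offers. Calls block until the motion is done:
- ctrl.move_pose(position, orientation): joint-space move of the TCP to a pose.
- ctrl.line_to(position, rotation=None, max_speed=150, f_stop=None): straight line of the TCP; rotation=None keeps the orientation; max_speed is the mean speed in mm/s. With f_stop (N) it stops when the force on the tool has changed by that much, and returns True; else False.
- ctrl.movej(angles): joint-space move.
- hand.ungrasp() and hand.grasp(grip_force=None): open the fingers fully, or close them until they stop; grip_force is the grip in N (None keeps the last).
- ctrl.sleep(seconds).
- kin.inverse_kinematics(position, orientation): joint angles nearest the present ones, or None.
- ctrl.get_state(): the state.
- eyes.snapshot(name): name is "side" or "top"; returns the picture (420x560x3 uint8, blue, green, red); there is no depth.
- eyes.camera_params(name): a dict with "mtx" (3x3 intrinsics, pixels), "R" (3x3) and "t" (3): a world point X has camera coordinates R X + t. Camera axes: x right, y down, z forward; pixel columns grow to the right and rows downward; lengths in mm; the calibration is good to about 2 mm. A picture is of the moment at which its call begins. camera_params takes no time and is no camera call.
A pose or a line that the arm cannot do raises ctrl.IKError and nothing moves.
- ctrl.job_done(): hands the job in, once; it reports no verdict.
The state is a dict: "clock": time; "q": joint angles; "joint_velocities": joint speeds; "tau": joint torques, N m; "position": TCP position; "ee_rot": TCP orientation; "wrist_force": force on the tool from outside, world axes, zero at the start; "wrist_torque": the same for the moment, N m; "finger_gap": opening from 0.0 (shut) to 1.0 (fully open).
Only numpy, scipy, OpenCV 4.12 (cv2) and the standard library are available. Lean on these libraries where they do the work, as an engineer would, in place of code of your own. Each camera call takes 0.05 s, during which the arm holds its last target.

## Working session

There is one attempt and no reset: what is moved stays moved. The work goes in short steps, each a Python script; the robot and the scene stay as the last script left them, time stands still between calls to the robot, and variables do not carry over. Pictures are saved under pics/ and viewed, and the job is handed in when it is done.

```bash
mkdir -p pics; ls
python3 - <<'E'
from cell import ctrl,hand,kin,eyes
import cv2
for n in("side","top"):
    cv2.imwrite(f"pics/{n}0.png",eyes.snapshot(n)); print(n,eyes.camera_params(n))
print(ctrl.get_state())
E
```

```text
pics
side {'mtx': array([[413.5810108 ,   0.        , 278.90781133],
       [  0.        , 413.5810108 , 212.27597069],
       [  0.        ,   0.        ,   1.        ]]), 'R': array([[-0.97493465, -0.22245323,  0.00412212],
       [-0.16445498,  0.7080225 , -0.68677413],
       [ 0.14985657, -0.6702378 , -0.72685921]]), 't': array([ 581.73315126,  189.06781701, 1104.27393364])}
top {'mtx': array([[385.20648288,   0.        , 276.00232305],
       [  0.        , 385.20648288, 213.3464369 ],
       [  0.        ,   0.        ,   1.        ]]), 'R': array([[ 0.0100879 , -0.99966267,  0.02393276],
       [-0.99234857, -0.0129537 , -0.12278647],
       [ 0.12305507, -0.02251099, -0.9921445 ]]), 't': array([ -9.28563439, 611.95699113, 928.1691891 ])}
{'clock': 0.1, 'q': array([-1.19698636e+00,  2.41346701e-01,  3.85113284e-03,  1.33520069e+00,
       -2.36309660e-05,  1.57078225e+00]), 'joint_velocities': array([-0.00033453, -0.0018852 ,  0.00419133,  0.00025578, -0.00147391,
       -0.00020162]), 'tau': array([-8.28646421e-05, -3.73137546e+01,  2.53010184e+01,  1.08809824e-02,
       -5.36833443e-05,  1.17424841e-05]), 'position': array([ 182.38126974, -464.97690183,  249.49443651]), 'ee_rot': array([ 9.82582299e-01,  1.85825518e-01, -1.88124506e-04, -9.31226887e-04]), 'wrist_force': array([0.41230128, 0.55386151, 0.24683332]), 'wrist_torque': array([-0.00054113, -0.00281462, -0.02795046]), 'finger_gap': 1.004213988870598}
```

View pics/side0.png

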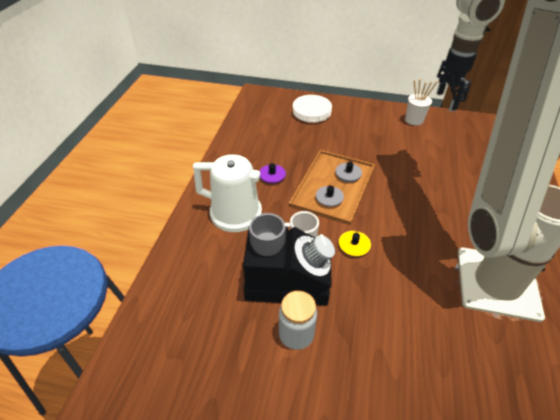

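View pics/top0.png

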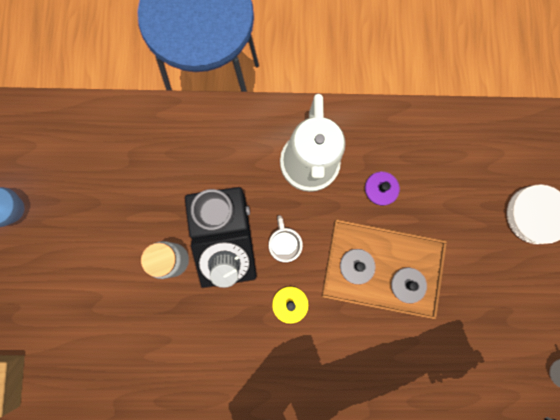

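Top view: the grinder is at about (220,240), with the hopper at (213,210) and the ring at (223,268). The grey lids are on the tray at (358,267) and (409,286). The purple lid (382,188) and yellow lid (291,305) are decoys. The mug is at (285,244), the canister at (165,260) and the kettle at (318,145). I'll enlarge the crops next.

Run:
```python
import cv2,numpy as np
t=cv2.imread("pics/top0.png");s=cv2.imread("pics/side0.png")
c=cv2.resize(t[180:295,130:270],None,fx=5,fy=5,interpolation=cv2.INTER_CUBIC);cv2.imwrite("pics/c1.png",c)
c=cv2.resize(s[205:310,235:345],None,fx=5.5,fy=5.5,interpolation=cv2.INTER_CUBIC);cv2.imwrite("pics/c2.png",c)
c=cv2.resize(t[210:325,315:455],None,fx=5,fy=5,interpolation=cv2.INTER_CUBIC);cv2.imwrite("pics/c3.png",c)
```

```text
(no output)
```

View pics/c1.png

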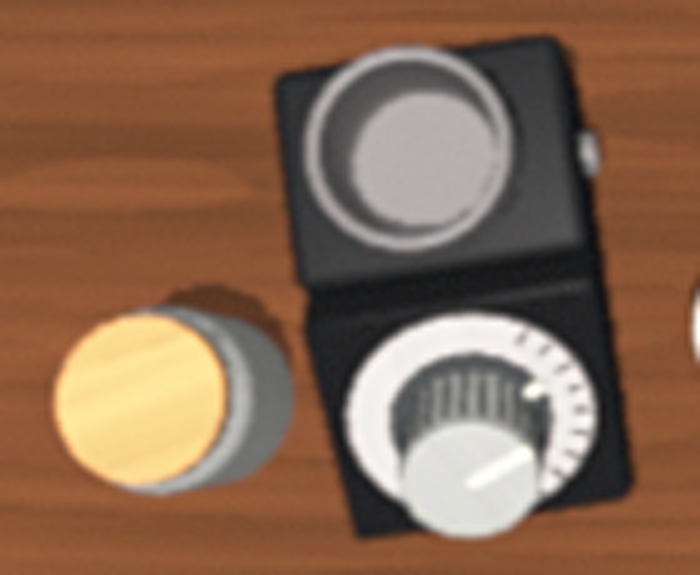

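View pics/c2.png

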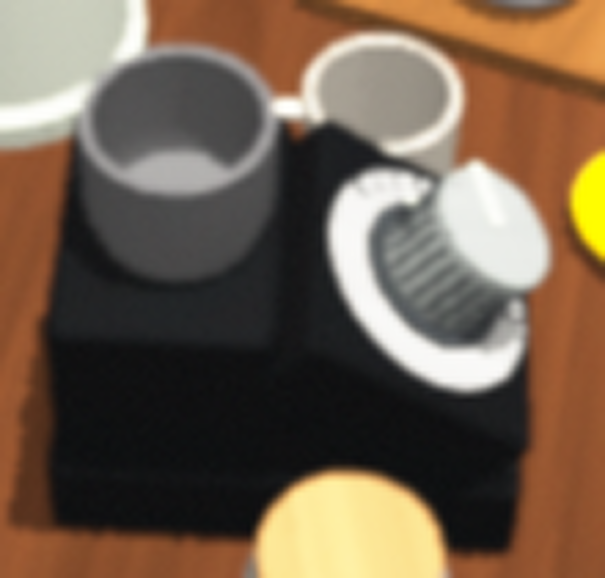

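View pics/c3.png

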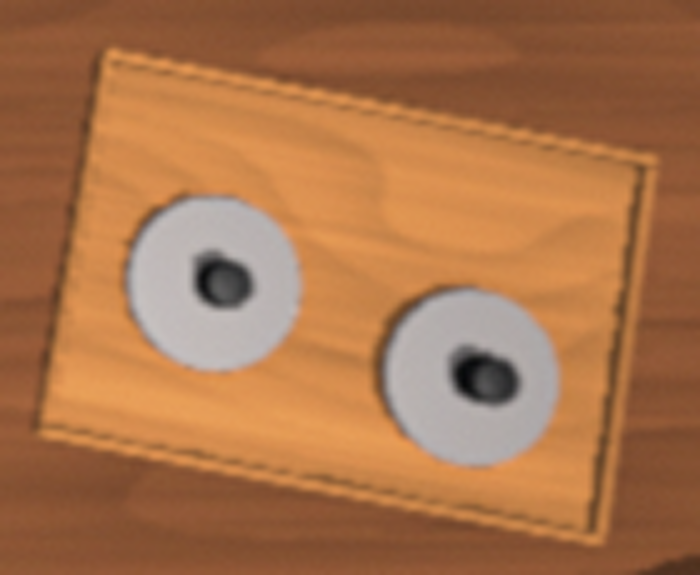

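```bash
cat > h.py <<'E'
import numpy as np,cv2
from cell import ctrl,hand,kin,eyes
P={n:eyes.camera_params(n) for n in("side","top")}
def ray(n,uv):
    p=P[n];d=np.linalg.solve(p["mtx"],[uv[0],uv[1],1.]);R=np.array(p["R"]);return -R.T@p["t"],R.T@d
def onz(n,uv,z):
    o,d=ray(n,uv);return o+d*(z-o[2])/d[2]
def tri(a,b):
    A=[];r=[]
    (o1,d1),(o2,d2)=ray("top",a),ray("side",b)
    s=np.linalg.lstsq(np.c_[d1,-d2],o2-o1,rcond=None)[0]
    p,q=o1+s[0]*d1,o2+s[1]*d2;return (p+q)/2,np.linalg.norm(p-q)
def proj(n,X):
    p=P[n];c=p["mtx"]@(np.array(p["R"])@X+p["t"]);return c[:2]/c[2]
E
python3 - <<'E'
from h import *
t=cv2.imread("pics/top0.png");s=cv2.imread("pics/side0.png")
def blobs(img,roi,m,name,amin=60):
    x0,y0,x1,y1=roi;mm=np.zeros(m.shape,np.uint8);mm[y0:y1,x0:x1]=m[y0:y1,x0:x1]
    cs,_=cv2.findContours(mm,cv2.RETR_EXTERNAL,cv2.CHAIN_APPROX_NONE);out=[]
    for c in cs:
        if cv2.contourArea(c)>amin:
            e=cv2.fitEllipse(cv2.convexHull(c));out.append(e);print(name,np.round(e[0],1),np.round(e[1],1),round(e[2]),cv2.contourArea(c))
    return out
for n,im,rois in(("top",t,{"lids":(320,215,450,320),"hop":(185,185,240,235),"ring":(190,235,260,292),"mug":(265,225,305,265)}),("side",s,{"lids":(290,150,375,220),"hop":(245,210,290,255),"ring":(290,230,340,280)})):
    h=cv2.cvtColor(im,cv2.COLOR_BGR2HSV);
    grey=((h[...,1]<60)&(h[...,2]>95)).astype(np.uint8)*255
    white=((h[...,1]<45)&(h[...,2]>190)).astype(np.uint8)*255
    for k,r in rois.items():
        print(n);blobs(im,r,white if k in("ring","mug") else grey,k)
    cv2.imwrite(f"pics/m_{n}.png",np.hstack([grey,white])[:, ::1] if 0 else grey)
h=cv2.cvtColor(t,cv2.COLOR_BGR2HSV)
for z,uv in((24,(358,267)),(24,(409,286))): print(onz("top",uv,z))
hop=onz("top",(211.6,209.6),225);print("hop",hop,proj("side",hop))
for uv in((130+278/5,180+75/5),(130+557/5,180+37/5),(130+300/5,180+280/5),(130+585/5,180+245/5)): print("edge",onz("top",uv,160))
for uv in((130+358/5,180+535/5),(130+632/5,180+495/5)): print("front",onz("top",uv,90))
E
```

```text
top
lids [408.6 285. ] [33.6 35.7] 135 903.5
lids [357.2 266.1] [34.  35.1] 142 901.5
top
hop [211.1 209.4] [41.  41.9] 79 1303.0
top
ring [223.7 264. ] [42.8 47.8] 88 1513.5
top
mug [285.  243.9] [32.3 36.8] 174 851.0
side
lids [303.4 222.3] [22.9 28.5] 85 155.0
lids [329.2 195.9] [19.1 27.3] 95 308.0
lids [348.3 171.7] [17.3 25.4] 98 256.0
side
hop [263.2 224.5] [29.  51.1] 103 940.0
side
ring [312.1 255.6] [27.3 44.3] 143 319.5
ring [324.3 245.8] [15.1 24.8] 141 277.5
[ 480.54905252 -210.03624351   24.        ]
[ 434.61927983 -337.77301762   24.        ]
hop [594.71289496 131.74029185 225.        ] [267.28884769 225.46025611]
edge [634.74456647 198.86727858 160.        ]
edge [653.4341806   77.34399414 160.        ]
edge [545.12577035 185.93192462 160.        ]
edge [561.77173375  63.25990201 160.        ]
front [432.18609262 168.851414    90.        ]
front [451.52414379  42.90460468  90.        ]
```

Run:
```python
from h import *
print("cap",tri((224.2,276),(324.5,245.4)))
print("plate?",tri((223.8,263.5),(312.5,255.8)))
print("hop",tri((211.4,209.5),(267.6,226)))
print("lids",tri((408.6,285),(348.3,171.7)),tri((357.2,266.1),(329.2,195.9)), onz("top",(408.6,285),24),onz("top",(357.2,266.1),24))
yw=np.radians(8.5);x=np.array([np.cos(yw),np.sin(yw),0]);y=np.array([-x[1],x[0],0]);hop=np.array([594.7,131.7,0])
D=hop-110*x
a=np.radians(35)
z=np.cos(a)*np.array([0,0,1])-np.sin(a)*x
for zc in (115,120,125,130):
    C=D+[0,0,zc]; print(zc,C,[proj(n,C+48*z).round(1) for n in("top","side")],[proj(n,C).round(1) for n in("top","side")])
# pointer: line on cap tip pixel, cast on cap plane
def onplane(n,uv,c,nn):
    o,d=ray(n,uv);return o+d*((c-o)@nn)/(d@nn)
xs=np.cross(y,z)
for zc in(118,124):
    C=D+[0,0,zc]
    for c,pts,o in(("top",(np.array((533,448))/5+(130,180),np.array((535,385))/5+(130,180)),0),):
        for p,h in zip(pts,(48,6)):
            q=onplane(c,p,C+h*z,z)-C-h*z; u,v=q@xs,q@y
            print(zc,h,u,v,"ang from -x ccw",np.arctan2(-v,-u))
# others
print("canister",onz("top",(130+140/5,180+400/5),130),"mug",onz("top",(285,244),88),"yellow",onz("top",(291,305),18))
```

```text
cap (array([461.00352167, 109.64174865, 163.47419013]), np.float64(0.8379210172690079))
plate? (array([486.66773483, 115.60029986, 123.13729685]), np.float64(0.005813508859327442))
hop (array([594.46690073, 132.23683381, 223.92559402]), np.float64(1.1660385037169316))
lids (array([ 436.4502771 , -338.63362127,   19.21581563]), np.float64(0.708544673508421)) (array([ 482.37205679, -209.18520287,   19.28330854]), np.float64(0.6998353136295341)) [ 437.07992615 -336.84237872   24.        ] [ 482.77116479 -208.05056697   24.        ]
115 [485.90825503 115.44096478 115.        ] [array([223.8, 276.7]), array([325.2, 248.6])] [array([224.3, 263.8]), array([312.6, 257.8])]
120 [485.90825503 115.44096478 120.        ] [array([223.6, 276.8]), array([325.4, 247.2])] [array([224. , 263.8]), array([312.7, 256.6])]
125 [485.90825503 115.44096478 125.        ] [array([223.3, 276.9]), array([325.6, 245.9])] [array([223.8, 263.8]), array([312.9, 255.3])]
130 [485.90825503 115.44096478 130.        ] [array([223., 277.]), array([325.8, 244.6])] [array([223.5, 263.9]), array([313. , 254.1])]
118 48 13.895213345561933 -29.953580161342234 ang from -x ccw 2.0051422447980665
118 6 17.470305526685205 -31.73908985326466 ang from -x ccw 2.0739734399118994
124 48 13.976393888837672 -30.43359446505695 ang from -x ccw 2.001309515403354
124 6 17.320771834624146 -32.17877118344454 ang from -x ccw 2.0645869006005877
canister [492.96310678 260.49309899 130.        ] mug [533.3534447  -22.99288718  88.        ] yellow [385.14507788 -42.3082851   18.        ]
```

```bash
cat >> h.py <<'E'
from scipy.spatial.transform import Rotation as Ro
yw=np.radians(8.5);gx=np.array([np.cos(yw),np.sin(yw),0]);gy=np.array([-gx[1],gx[0],0])
HOP=np.array([594.6,131.9,225.]);C=np.array([486.,115.4,124.5])
a=np.radians(35);dz=np.cos(a)*np.array([0,0,1])-np.sin(a)*gx;dx=np.cross(gy,dz)
def dialq(th):
    # tool z=-dz, tool y at angle th from gy (right-handed about dz)
    yv=np.cos(th)*gy-np.sin(th)*dx; zv=-dz; xv=np.cross(yv,zv)
    return Ro.from_matrix(np.c_[xv,yv,zv]).as_quat()
def downq(th): # jaw dir at world angle th
    yv=np.array([np.cos(th),np.sin(th),0]);zv=np.array([0,0,-1.]);return Ro.from_matrix(np.c_[np.cross(yv,zv),yv,zv]).as_quat()
def st(): 
    s=ctrl.get_state();print("t",round(s["clock"],2),"p",s["position"].round(1),"q",s["q"].round(3),"F",s["wrist_force"].round(1),"Tz",round(float(s["wrist_torque"]@dz),3),"gap",round(s["finger_gap"],3));return s
E
python3 - <<'E'
from h import *
for th in np.arange(-3,3.1,0.5):
    for d in(30,115):
        q=kin.inverse_kinematics(C+d*dz,dialq(th)); print(round(th,1),d,None if q is None else np.round(q,3))
for th in(-.5,0,.5,1,1.57): print(th,[kin.inverse_kinematics([437,-337,z],downq(th)) is not None for z in(32,150)],np.round(kin.inverse_kinematics(HOP+[0,0,100],downq(th)),2))
E
```

```text
-3.0 30 [ 0.281 -0.047 -0.821  0.189 -0.076  3.109]
-3.0 115 [ 0.305 -0.273 -0.773  0.466 -0.089  3.128]
-2.5 30 [ 0.281 -0.047 -0.821  0.189 -0.076  2.609]
-2.5 115 [ 0.305 -0.273 -0.773  0.466 -0.089  2.628]
-2.0 30 [ 0.281 -0.047 -0.821  0.189 -0.076  2.109]
-2.0 115 [ 0.305 -0.273 -0.773  0.466 -0.089  2.128]
-1.5 30 [ 0.281 -0.047 -0.821  0.189 -0.076  1.609]
-1.5 115 [ 0.305 -0.273 -0.773  0.466 -0.089  1.628]
-1.0 30 [ 0.281 -0.047 -0.821  0.189 -0.076  1.109]
-1.0 115 [ 0.305 -0.273 -0.773  0.466 -0.089  1.128]
-0.5 30 [ 0.281 -0.047 -0.821  0.189 -0.076  0.609]
-0.5 115 [ 0.305 -0.273 -0.773  0.466 -0.089  0.628]
0.0 30 [ 0.281 -0.047 -0.821  0.189 -0.076  0.109]
0.0 115 [ 0.305 -0.273 -0.773  0.466 -0.089  0.128]
0.5 30 [ 0.281 -0.047 -0.821  0.189 -0.076 -0.391]
0.5 115 [ 0.305 -0.273 -0.773  0.466 -0.089 -0.372]
1.0 30 [ 0.281 -0.047 -0.821  0.189 -0.076 -0.891]
1.0 115 [ 0.305 -0.273 -0.773  0.466 -0.089 -0.872]
1.5 30 [ 0.281 -0.047 -0.821  0.189 -0.076 -1.391]
1.5 115 [ 0.305 -0.273 -0.773  0.466 -0.089 -1.372]
2.0 30 [ 0.281 -0.047 -0.821  0.189 -0.076 -1.891]
2.0 115 [ 0.305 -0.273 -0.773  0.466 -0.089 -1.872]
2.5 30 [ 0.281 -0.047 -0.821  0.189 -0.076 -2.391]
2.5 115 [ 0.305 -0.273 -0.773  0.466 -0.089 -2.372]
3.0 30 [ 0.281 -0.047 -0.821  0.189 -0.076 -2.891]
3.0 115 [ 0.305 -0.273 -0.773  0.466 -0.089 -2.872]
-0.5 [True, True] [0.22 0.46 0.51 1.62 0.   2.29]
0 [True, True] [0.22 0.46 0.51 1.62 0.   1.79]
0.5 [True, True] [0.22 0.46 0.51 1.62 0.   1.29]
1 [True, True] [0.22 0.46 0.51 1.62 0.   0.79]
1.57 [True, True] [0.22 0.46 0.51 1.62 0.   0.22]
```

Run:
```python
from h import *
ctrl.move_pose(C+115*dz,dialq(1.0));st()
ctrl.line_to(C+60*dz);st()
cv2.imwrite("pics/s1.png",np.hstack([cv2.resize(eyes.snapshot(n)[150:310,a:a+190],None,fx=2.1,fy=2.1) for n,a in(("side",220),("top",130))]))
```

```text
t 2.32 p [421.1 105.4 218.9] q [ 0.304 -0.273 -0.773  0.466 -0.089 -0.871] F [ 1.1 -0.2  0.6] Tz -0.022 gap 1.002
t 2.83 p [451.8 109.9 173.3] q [ 0.288 -0.13  -0.81   0.286 -0.08  -0.885] F [-1.  -0.3 -0. ] Tz -0.015 gap 0.998
```

View pics/s1.png

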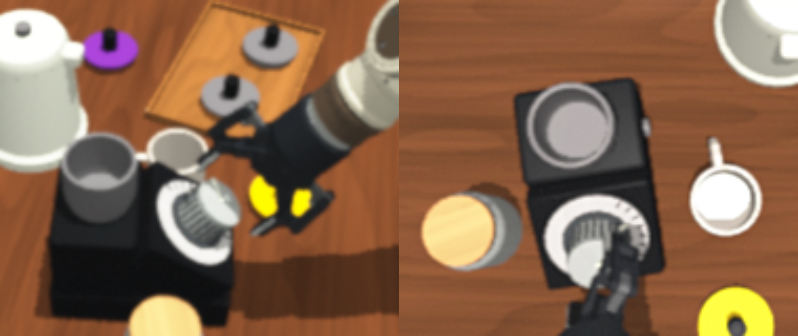

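Run:
```python
from h import *
print(ctrl.line_to(C+30*dz,max_speed=70,f_stop=10));st()
hand.grasp(60);s=st()
f=s["wrist_force"];print("ring-frame F",f@dx,f@gy,f@dz)
```

```text
False
t 3.51 p [468.9 112.9 149.2] q [ 0.281 -0.047 -0.821  0.19  -0.076 -0.891] F [-0.1 -0.2 -0.1] Tz 0.01 gap 1.001
t 3.87 p [469.6 112.4 150.6] q [ 0.28  -0.049 -0.821  0.19  -0.077 -0.891] F [-5.2 -3.5  7.5] Tz -0.18 gap 0.69
ring-frame F -0.37059332048431887 -2.7191893932438935 9.375785617438828
```

Run:
```python
from h import *
q0=ctrl.get_state()["q"].copy();q0[5]=-0.891
log=[]
for k in range(1,26):
    q=q0.copy();q[5]+=0.1*k
    ctrl.movej(q);s=ctrl.get_state();T=s["wrist_torque"]@dz;f=np.linalg.norm(s["wrist_force"])
    log.append((k,round(s["q"][5]-q0[5],3),round(float(T),3),round(float(f),1)))
    if abs(T)>0.55 or f>60:break
print(log);st()
```

```text
[(1, np.float64(0.099), 0.025, 1.1), (2, np.float64(0.197), -0.024, 1.8), (3, np.float64(0.296), 0.043, 3.2), (4, np.float64(0.396), 0.017, 3.9), (5, np.float64(0.496), -0.485, 6.1), (6, np.float64(0.595), -0.041, 6.6), (7, np.float64(0.695), -0.023, 7.2), (8, np.float64(0.795), 0.08, 7.0), (9, np.float64(0.895), -0.006, 8.0), (10, np.float64(0.995), -0.208, 7.2), (11, np.float64(1.094), 0.034, 7.2), (12, np.float64(1.195), 0.038, 7.2), (13, np.float64(1.294), 0.042, 7.7), (14, np.float64(1.395), -0.009, 8.2), (15, np.float64(1.495), -0.167, 7.5), (16, np.float64(1.594), 0.03, 8.0), (17, np.float64(1.695), 0.008, 6.6), (18, np.float64(1.795), 0.005, 7.8), (19, np.float64(1.895), 0.014, 6.7), (20, np.float64(1.996), -0.487, 7.6), (21, np.float64(2.093), 1.467, 6.6)]
t 9.12 p [469.9 112.5 150.9] q [ 0.281 -0.049 -0.82   0.19  -0.078  1.202] F [-4.4 -0.7  4.8] Tz 1.467 gap 0.685
```

Run:
```python
from h import *
s=ctrl.get_state();q0=s["q"].copy();b=-0.891
log=[]
for r in(2.06,2.03,2.0,1.97,1.9,1.5,1.25,1.12,1.06,1.0):
    q=q0.copy();q[5]=b+r
    ctrl.movej(q);s=ctrl.get_state()
    log.append((r,round(float(s["q"][5]-b),3),round(float(s["wrist_torque"]@dz),3)))
print(log);st()
```

```text
[(2.06, 2.06, -0.047), (2.03, 2.031, -0.015), (2.0, 2.001, 0.029), (1.97, 1.971, 0.081), (1.9, 1.902, 0.065), (1.5, 1.503, 0.015), (1.25, 1.255, -0.083), (1.12, 1.125, 0.082), (1.06, 1.064, -0.075), (1.0, 1.003, 0.01)]
t 11.93 p [470.  112.9 151. ] q [ 0.281 -0.049 -0.82   0.189 -0.077  0.112] F [-2.5  2.6  3.5] Tz 0.01 gap 0.684
```

Run:
```python
from h import *
hand.ungrasp();st()
s=ctrl.get_state()
ctrl.line_to(C+115*dz,max_speed=200)
p=s["position"]
ctrl.move_pose([420,-60,260],downq(0.3));st()
for n,a in(("side",0),("top",0)): cv2.imwrite(f"pics/{n}2.png",eyes.snapshot(n))
t=cv2.imread("pics/top2.png");s=cv2.imread("pics/side2.png")
cv2.imwrite("pics/c4.png",cv2.resize(t[230:295,180:260],None,fx=9,fy=9,interpolation=cv2.INTER_CUBIC))
cv2.imwrite("pics/c5.png",cv2.resize(s[225:285,285:345],None,fx=9,fy=9,interpolation=cv2.INTER_CUBIC))
```

```text
t 12.32 p [469.9 112.  150.7] q [ 0.28  -0.049 -0.82   0.19  -0.079  0.109] F [-0.2 -0.4  0.2] Tz 0.005 gap 0.996
t 13.83 p [419.7 -59.9 258.3] q [-0.142  0.088 -0.159  1.326  0.     1.128] F [ 0.6 -0.2  0.1] Tz 0.018 gap 1.001
```

View pics/c4.png

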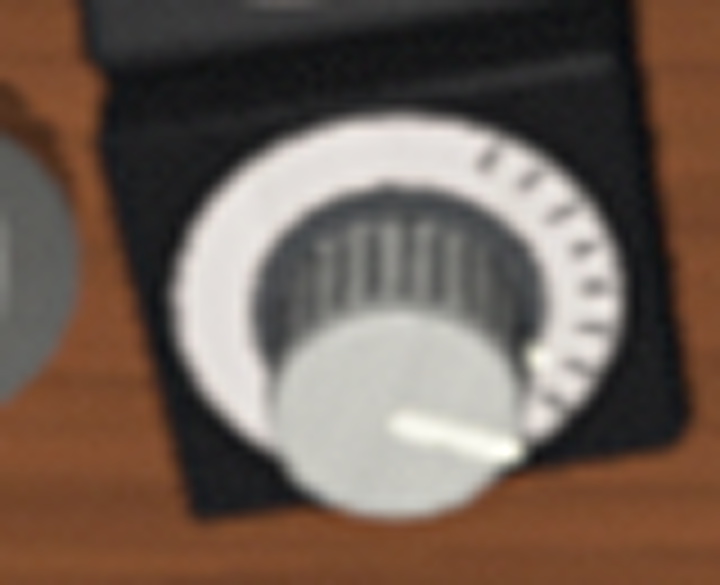

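View pics/c5.png

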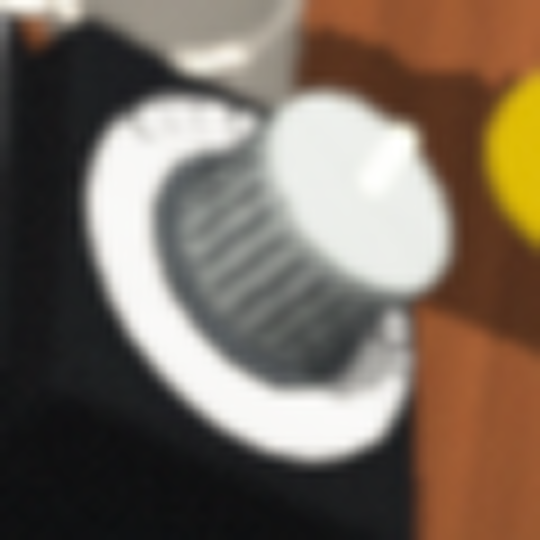

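View pics/top2.png

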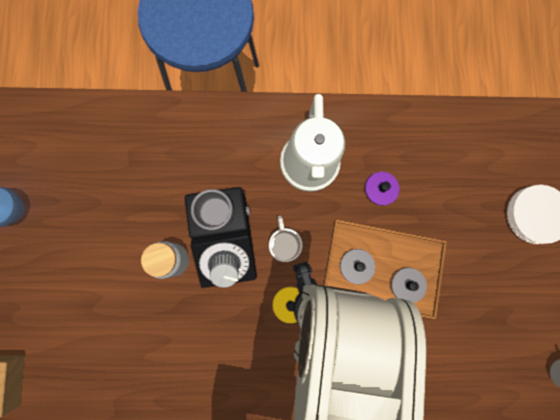

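The cap pointer runs from (225,277) to (237.8,280.2) in the top view, and the skirt mark is at (240,269.7). I'll turn these into angles.

Run:
```python
from h import *
def onplane(n,uv,c,nn):
    o,d=ray(n,uv);return o+d*((c-o)@nn)/(d@nn)
def ang(n,uv,c): 
    q=onplane(n,uv,c,dz)-c; return np.arctan2(-(q@gy),-(q@dx))
def ang2(n,p,r): # direction on cap between two pixels
    q=onplane(n,r,C+48*dz,dz)-onplane(n,p,C+48*dz,dz); return np.arctan2(-(q@gy),-(q@dx))
T=lambda x,y:(180+x/9,230+y/9)
S=lambda x,y:(285+x/9,225+y/9)
print("cap tip",ang("top",T(520,452),C+48*dz),"skirt",ang("top",T(540,357),C+6*dz),"dir",ang2("top",T(390,422),T(520,452)),"side dir",ang2("side",S(365,190),S(410,135)),"side tip",ang("side",S(410,133),C+48*dz))
for k in range(12):
    th=.25*k; print(k,[((proj("top",C+h*dz+r*(-np.cos(th)*dx-np.sin(th)*gy))-(180,230))*9).round() for r,h in((52,0),(35,6),(30,48))])
```

```text
cap tip 1.1151979676445702 skirt 1.0881193571028045 dir 1.1175480115837841 side dir 1.0469351496519423 side tip 1.0519544094690887
0 [array([428., 470.]), array([417., 431.]), array([411., 521.])]
1 [array([477., 458.]), array([450., 423.]), array([441., 514.])]
2 [array([521., 436.]), array([480., 408.]), array([468., 501.])]
3 [array([558., 407.]), array([505., 388.]), array([490., 483.])]
4 [array([585., 371.]), array([523., 363.]), array([506., 461.])]
5 [array([600., 330.]), array([534., 336.]), array([516., 437.])]
6 [array([604., 287.]), array([536., 307.]), array([517., 411.])]
7 [array([594., 245.]), array([529., 278.]), array([511., 386.])]
8 [array([571., 206.]), array([513., 252.]), array([497., 363.])]
9 [array([537., 173.]), array([490., 230.]), array([476., 344.])]
10 [array([494., 147.]), array([461., 213.]), array([450., 329.])]
11 [array([444., 131.]), array([427., 202.]), array([420., 320.])]
```

The averaged pointer reading is about 1.08 rad. The nearest detent is 1.0 (click 4), and the commanded turn was also net −1.0 from about 2.0. On to the lids. Two grey lids lie on the tray, at (357,266) and (409,285) in the top view. The purple and yellow ones are decoys by colour and lie off the tray, and crop c3 shows both grey ones clearly. I'll try the nearer one at (357,266) first.

Run:
```python
from h import *
B=np.array([482.6,-208.4,0])
ctrl.move_pose(B+[0,0,110],downq(0.3));st()
print(ctrl.line_to(B+[0,0,48],max_speed=90,f_stop=8));st()
hand.grasp(40);st()
ctrl.line_to(B+[0,0,120]);st()
ctrl.move_pose([500,-150,320],downq(0.3))
ctrl.move_pose(HOP+[0,0,75],downq(0.3));st()
for n in("side","top"): cv2.imwrite(f"pics/{n}3.png",eyes.snapshot(n))
```

```text
t 14.82 p [ 482.9 -207.7  110.9] q [-4.070e-01  3.920e-01 -1.630e-01  1.014e+00  1.000e-03  8.630e-01] F [ 0.6 -0.   0.1] Tz -0.016 gap 1.002
False
t 15.66 p [ 483.1 -208.5   48.6] q [-0.407  0.466 -0.236  0.867  0.     0.863] F [-1.   0.2  1.1] Tz 0.003 gap 0.994
t 16.25 p [ 482.9 -208.6   48.3] q [-0.408  0.467 -0.236  0.867 -0.     0.863] F [0.2 0.5 2.5] Tz -0.026 gap 0.265
t 16.88 p [ 482.1 -208.2  119.3] q [-0.408  0.384 -0.151  1.036 -0.     0.863] F [-1.2  0.1 -1.6] Tz -0.016 gap 0.264
t 18.88 p [594.5 130.5 299.6] q [ 2.160e-01  4.570e-01  4.420e-01  1.557e+00 -1.000e-03  1.489e+00] F [-0.6 -1.4 -0.3] Tz 0.046 gap 0.268
```

View pics/top3.png

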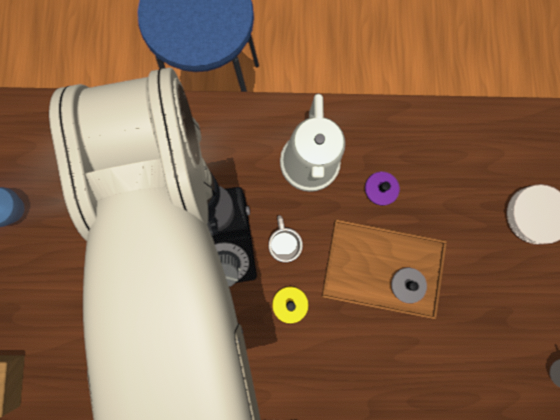

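View pics/side3.png

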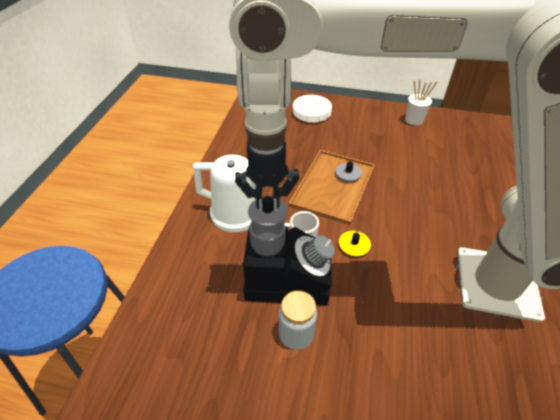

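The lid is held at about (267,212) in the side view, above the hopper. The arm blocks the top view, so I'll zoom in on the side view.

Run:
```python
from h import *
s=cv2.imread("pics/side3.png")
cv2.imwrite("pics/c6.png",cv2.resize(s[185:265,225:305],None,fx=7,fy=7,interpolation=cv2.INTER_CUBIC))
for z in(270,275.6): print(((proj("side",np.array([594.5,130.5,z]))-(225,185))*7).round(1))
```

```text
[295.3 185.4]
[295.  173.1]
```

View pics/c6.png

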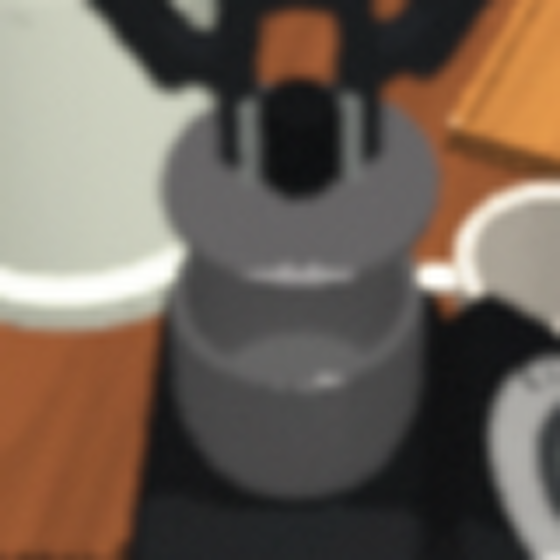

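Run:
```python
from h import *
p=HOP+[1,0,0]
ctrl.line_to(p+[0,0,48],max_speed=80);st()
print(ctrl.line_to(p+[0,0,29],max_speed=30,f_stop=6));s=st()
cv2.imwrite("pics/c7.png",cv2.resize(eyes.snapshot("side")[185:265,225:305],None,fx=7,fy=7,interpolation=cv2.INTER_CUBIC))
```

```text
t 19.47 p [595.5 131.4 273. ] q [0.217 0.461 0.379 1.49  0.    1.489] F [0.8 0.1 0.2] Tz -0.007 gap 0.267
True
t 20.04 p [595.5 132.1 255.4] q [0.218 0.464 0.339 1.446 0.    1.489] F [-0.   0.7  3.3] Tz -0.014 gap 0.269
```

View pics/c7.png

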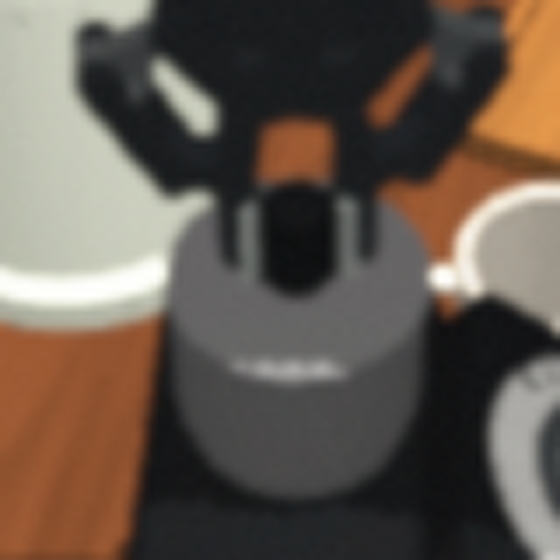

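The stop came at TCP z = 255.4. Fully seated should be about 255.3 and the misfit about 267, so this lid fits. The picture shows the disc (about x 170–430) resting on the rim. I'll press gently, release, retreat and check.

Run:
```python
from h import *
print(ctrl.line_to(HOP+[1,0,26],max_speed=20,f_stop=10));st()
hand.ungrasp();st()
ctrl.line_to(HOP+[1,0,125],max_speed=120)
ctrl.move_pose([300,-300,330],downq(0.3));st()
ctrl.sleep(0.5)
for n in("side","top"): cv2.imwrite(f"pics/{n}5.png",eyes.snapshot(n))
t=cv2.imread("pics/top5.png");s=cv2.imread("pics/side5.png")
cv2.imwrite("pics/c8.png",np.hstack([cv2.resize(s[195:285,235:345],(400,327),interpolation=cv2.INTER_CUBIC),cv2.resize(t[180:270,170:280],(400,327),interpolation=cv2.INTER_CUBIC)]))
cv2.imwrite("pics/c9.png",cv2.resize(t[230:295,180:260],None,fx=9,fy=9,interpolation=cv2.INTER_CUBIC))
```

```text
True
t 20.3 p [595.5 132.1 255.4] q [2.180e-01 4.630e-01 3.380e-01 1.445e+00 1.000e-03 1.489e+00] F [ 0.1 -0.   3.5] Tz 0.011 gap 0.269
t 20.93 p [595.3 132.  254.8] q [2.180e-01 4.630e-01 3.370e-01 1.445e+00 1.000e-03 1.489e+00] F [-0.7  0.  -0.1] Tz 0.084 gap 1.0
t 23.77 p [ 300.6 -299.8  330. ] q [-0.784  0.068  0.004  1.507  0.     0.486] F [ 1.   0.4 -0.4] Tz -0.039 gap 1.002
```

View pics/c8.png

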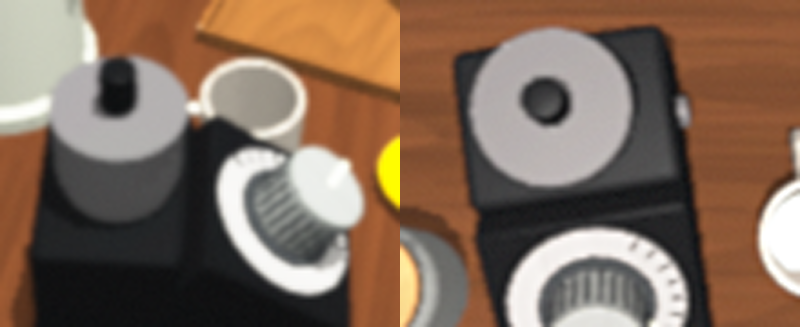

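View pics/c9.png

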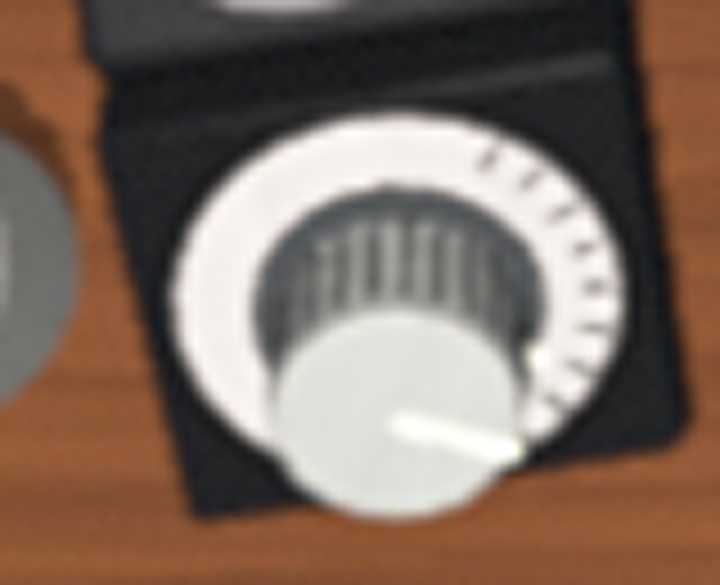

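View pics/top5.png

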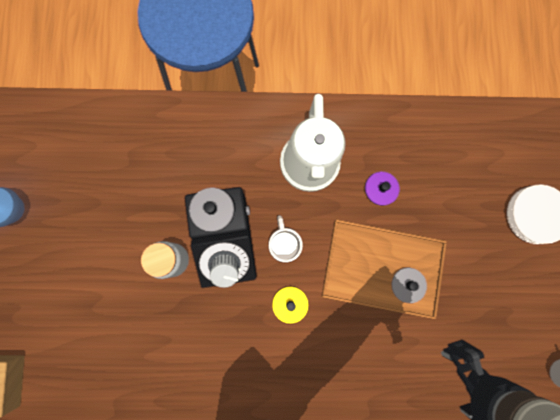

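The lid sits centred and flat on the hopper at (211,209). The pointer lines up with the fourth tick: the mark at (540,357) in the crop is beside tick 4 at (582,372), on a radial line from the plate centre. The other grey lid is flat on the tray at (409,285). The kettle, mug and canister have not moved. Handing in.

Run:
```python
from h import *
ctrl.job_done();st()
```

```text
the job is handed in; nothing more can be done
the job is handed in; nothing more can be done
```

The job is done and was handed in at about 24 s of the 72 s allowed; no verdict is reported.

- **Dial:** I turned the ring about 2.0 rad clockwise, until the torque jumped to 1.47 N m at the stop. I then backed it off 1.0 rad (four clicks) and let go. The pointer readings afterwards were 1.05–1.12 rad, slightly high but nearest to click 4. In the last picture the pointer also lines up with the fourth tick.
- **Lid:** The first lid I tried, the one nearer the grinder, fitted. It stopped at TCP height 255.4 mm, where fully home should be about 255.3 and the wrong lid about 267. A light push did not move it further. The last pictures show it flat and centred on the hopper.
- **Rest of the scene:** I did not touch the other grey lid, which lies flat on the tray. The kettle, mug, canister and the two coloured lids look unmoved, and the arm stood clear of everything at hand-in.

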